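# Open the lock box with the red key and hold the bolt back

### The job

Take the red key out of the wooden key stand, push it down fully home into the keyway on top of the grey lock box (the pins are stiff: press firmly and wiggle it a little if it sticks), and turn it a quarter turn clockwise, seen from above, as far as its stop, so that the bolt draws back. The lock springs back if let go, so finish while still gripping the key and holding it turned. Leave the blue key in the stand and do not disturb the mug or the egg timer.

Things in the scene. Friction and masses are not known exactly. Their poses are not given: they have to be found in the camera images.
- key_red: Red key, upright in either slot of the stand, 71 mm tall. Origin: blade tip, 35 mm above the worktop; z up, x along the blade's width, y its thickness. Steel blade 14 (x) x 4 mm (y), z 0 to 18, lowest 7 mm tapering to a point in x; round neck 5 mm thick, z 18 to 30; shoulder disc 18 mm across, z 30 to 33, rests on the stand; plastic bow z 33 to 71. 45 g (varies).
- red_bow (a point): Grip point on the red key's flat plastic bow, 57 mm above the blade tip (27 mm above the shoulder's underside). The bow is 30 mm wide (x), 9 mm thick (y), 38 mm tall: pinch it across the 9 mm. The bow is red with a small white panel; the key with the red bow is the one for the lock with the red surround.
- key_blue: Blue key, same shape and size as the red one, in the other slot of the stand. Not needed: it stays there. Origin: tip of its blade.
- key_stand: Wooden key stand, a block fixed to the worktop, 120 (x) x 60 (y) x 65 mm high; origin: centre of its underside. Two upright slots centred at x = -30 and +30 mm of its frame, each 16.5 mm long (x), 6.2 mm wide (y), 34 mm deep, each with a key in it; keys in line with the stand. NB: a globe lamp 200 mm wide hangs at x 290, y -20 mm, 590 mm up: keep the elbow clear.
- lockbox: Grey steel lock box with an aluminium lid panel, fixed to the worktop, 110 (x) x 190 (y) x 60 mm high, from y = -40 to +150. Origin: on its underside, straight below the lock in its top: a steel face plate 46 mm square in a red surround, its face 70 mm above the worktop. A small steel bolt in dark guides lies near x = 40, y = 40 mm. Nothing stands more than 2 mm above the face plate.
- keyway (a point): Centre of the keyway's mouth on the lock's face plate, 70 mm above the worktop; x along the slot, z up. The slot is 16.5 mm (x) x 6.2 mm (y), chamfered 1 mm, straight down. The face plate is fixed and 8 mm thick: the key can turn only when its blade is wholly below it, that is within 4 mm of fully home. Fully home, the shoulder rests on the face plate.
- home (a point): Point 30 mm below keyway, where the key's tip is when fully home; axes as the lock box. Below the face plate the plug's slot is 16.5 x 5.4 mm; sprung pins at both ends of it, 15 to 22 mm below the face, pinch the blade's edges: from 20 mm depth on, pushing in meets a stiff, stick-slip resistance, up to about 12 N. If it sticks, rock the key a few degrees about z and press on.
- lock_plug (a joint): Angle of the lock's turning plug under the face plate: 0 at rest (slot in line with the keyway), growing clockwise seen from above, to a hard stop at 1.62 rad. A spring drives it back to 0 (0.025 N m at 0, 0.11 N m at the stop), so it must be held. The key has about 0.15 rad of play in it.
- lock_bolt (a joint): Travel of the bolt on top of the box, geared to the plug: 0 = thrown over the lid's edge, about 0.019 m with the plug at its stop (drawn back, toward -y of the box).
- mug: Dark grey mug, 82 mm wide and 107 mm high, on a brown coaster in front of the toaster; bystander.
- egg_timer: Round red kitchen timer, 66 mm wide and 59 mm high, standing to the right of the key stand; bystander.
Not all that is in view belongs to the job. What is meant by the key_red is not turquoise, and is the larger of those in its own colour.

How it is judged:
By the outcome, as a careful person would: the job done as asked, in the order asked, and still so for the second after the job is handed in, while the arm keeps its last pose, push and grip.
It also fails if it takes over 40 s, if anything falls off the work surface, if the arm or the gripper's body presses on something with over 40 N, if the wrist force passes 120 N, or if a joint passes its speed limit or range.

### The arm

A 6-joint arm with a two-finger parallel gripper is mounted at the origin on a cart in front of the work surface, level with it; the furniture and walls round the work are solid. World frame = base frame: x ahead of the robot, y to its left, z up, the work surface at z = 0. Lengths are in m, angles in rad, forces in N, time in s.
With the tool pointing down it reaches from about 0.225 to 0.875 m from the base axis. Payload 3.4 kg.
Tool frame: the origin (TCP) lies at the very end of the fingers, on their centre line; the grasp point (between the pads) lies 19 mm behind it (manip.hold_point_z is the distance from the TCP to the grasp point, in m); z points along the fingers, x is the direction in which the jaws open and shut, and the axes are right-handed (so a half turn about z gives the same grasp; the last joint's range is limited). The gripper opens to 85 mm and grips with 20 to 120 N. Pads are 22 mm wide; open, the fingers measure 114 mm over their backs; the gripper's body (76 mm by 85 mm) begins 54 mm behind the grasp point. The pads swing forward as they close: fully open they stand 13 mm farther back than shut.
Start: joints at [1.196, 0.276, 1.505, -0, 1.361, -0.121], TCP at [0.144, 0.557, 0.231] pointing down, gripper open.
Joint ranges: [-2.89, 2.89], [-0.75, 2.08], [0.22, 2.7], [-1.18, 4.32], [0.11, 2.71], [-2.7, 2.7]. Speed limits (rad/s): [2.57, 2.57, 3.14, 3.14, 3.14, 3.14].

### API

Orientations are given as a unit quaternion [w, x, y, z].
In Python, from rig import manip gives the robot as it stands.
- The arm moves only by the tool apply_moves, never from a script. Its argument "commands" is one flat list of numbers, 6 for each row, row after row: the shift along the tool's x, y, z normalised to -1 to 1, where 1 is 0.03 m, then the turn, a rotation vector about the tool's x, y, z normalised to -1 to 1, where 1 is 0.15 rad. A call has 1 to 20 rows; each row shifts and turns the commanded pose from where the row before left it, along the tool's axes as they then stand; what a row does not reach is not made up. A row lasts 1/10 s, in which the tool goes at most 50 mm and 8.59 degrees, less where a joint would pass 70% of its speed; a pose out of reach is approached as far as the arm can. A call with a number of a shift or a turn outside -1 to 1 is refused whole. A call with a gripper value outside its range is refused whole. "jaw" is the opening, from -1 (shut) to 1 (fully open), set as the call begins (left out, the last holds). The fingers move at their own pace and stop on an object; "newtons" is the grip in N (left out, the last holds). Time passes only in rows, so rows that do not move let the fingers close. It gives the time, the measured TCP pose, the force and the opening at its end, in the units of the state.
- manip.get_state(): the state, without advancing time (a new reading comes with each control period).
- manip.get_image(name): name is "scene" or "top" or "wrist"; returns a dict with "frame" (420x560x3 uint8, red, green, blue), "fx", "fy", "cx", "cy" (pixels), "extrinsics" (4x4, takes a point from camera to world coordinates); the wrist camera has in their place "mount" (4x4, takes a point from camera to tool coordinates, whose origin is the TCP and whose axes are the tool frame's). Camera axes: x right, y up, looking along -z (the intrinsics and any distortion apply to the point x, -y, -z); pixel columns grow to the right and rows downward; lengths in m; the calibration is good to about 2 mm. A picture is of the moment at which its call begins: read the wrist's pose just before it. There is no depth.
- manip.sign_off(): hands the job in, once; it reports no verdict.
The state is a dict: "clock": time; "qpos": joint angles; "qd": joint speeds; "effort": joint torques, N m; "position": TCP position; "ee_rot": TCP orientation; "contact_force": force on the tool from outside, world axes, zero at the start; "moment": the same for the moment, N m; "width": finger opening in m.
Only numpy, scipy, OpenCV 4.12 (cv2) and the standard library are available. Lean on these libraries where they do the work, as an engineer would, in place of code of your own. Each camera call takes 0.05 s, during which the arm holds its last target. There are 200 camera calls.

## Working session

There is one attempt and no reset: what is moved stays moved. The work goes in short steps, Python scripts to look and compute and a tool call to move; the robot and the scene stay as the last step left them, time stands still between calls to the robot, and variables do not carry over. Pictures are saved under pics/ and viewed, about 8 in all and at most 12, crops included, and the job is handed in when it is done.

Besides the shell and the picture viewer there is one more tool, called after ">>>" as name(argument=value, ...) on one line, values as JSON. apply_moves: Moves the arm, as the interface text tells. Scaled input: -1 to 1 covers 0.03 m each way for a shift and 0.15 rad each way for a turn. Its arguments: {"type":"object","properties":{"commands":{"type":"array"},"jaw":{"type":"number"},"newtons":{"type":"number"}},"required":["commands"]}

```bash
mkdir -p pics
cat > h.py <<'E'
import numpy as np,cv2
from rig import manip
from scipy.spatial.transform import Rotation as R
def snap(n,f,crop=None,k=1):
    s=manip.get_state(); d=manip.get_image(n); im=d['frame'][:,:,::-1].copy()
    cv2.imwrite('pics/%s_full.png'%f,im)
    if crop: a,b,c,e=crop; im=im[b:e,a:c]
    im=cv2.resize(im,None,fx=k,fy=k,interpolation=cv2.INTER_CUBIC)
    cv2.imwrite('pics/%s.png'%f,im); return s,d
def ext(s,d):
    if 'extrinsics' in d: return np.array(d['extrinsics'])
    T=np.eye(4); q=s['ee_rot']; T[:3,:3]=R.from_quat([q[1],q[2],q[3],q[0]]).as_matrix(); T[:3,3]=s['position']
    return T@np.array(d['mount'])
def px2w(s,d,u,v,z):
    T=ext(s,d); r=T[:3,:3]@np.array([(u-d['cx'])/d['fx'],-(v-d['cy'])/d['fy'],-1]); o=T[:3,3]
    return o+r*(z-o[2])/r[2]
def w2px(s,d,p):
    T=np.linalg.inv(ext(s,d)); c=T[:3,:3]@np.array(p)+T[:3,3]
    return d['cx']+d['fx']*c[0]/-c[2], d['cy']-d['fy']*c[1]/-c[2]
E
python3 - <<'E'
from h import *
s,d=snap('top','top1',k=1.4); print(d.keys()); print(s); print(manip.hold_point_z)
s,d=snap('scene','sc1',k=1.4); print({k:v for k,v in d.items() if k!='frame'})
E
```

```text
dict_keys(['frame', 'fx', 'fy', 'cx', 'cy', 'extrinsics'])
{'clock': 0.0, 'qpos': array([ 1.19602064e+00,  2.76597239e-01,  1.50616481e+00,  4.75336116e-06,
        1.36071100e+00, -1.20976622e-01]), 'qd': array([-0.00123077, -0.00041594,  0.00296607,  0.00014266,  0.00029164,
        0.00160338]), 'effort': array([-2.07546007e-03, -4.16759562e+01, -2.45804805e+01, -4.42826176e-04,
        1.11647020e-02, -3.52133021e-06]), 'position': array([0.14416113, 0.55606855, 0.23042582]), 'ee_rot': array([ 4.79393534e-04,  7.90911811e-01,  6.11929426e-01, -8.08801084e-04]), 'contact_force': array([-0.57572321,  0.31273346, -0.05930403]), 'moment': array([-0.02583885,  0.03643096,  0.01256416]), 'width': 0.08543264393289786}
0.0187
{'fx': 433.2431700257824, 'fy': 433.2431700257824, 'cx': 276.2624799920714, 'cy': 198.8801532161989, 'extrinsics': array([[ 0.59015627,  0.47569063, -0.65225302, -0.02244079],
       [-0.80727138,  0.34239647, -0.48070529, -0.11213655],
       [-0.00533787,  0.81023644,  0.58607885,  0.59391846],
       [ 0.        ,  0.        ,  0.        ,  1.        ]])}
```

View pics/top1.png

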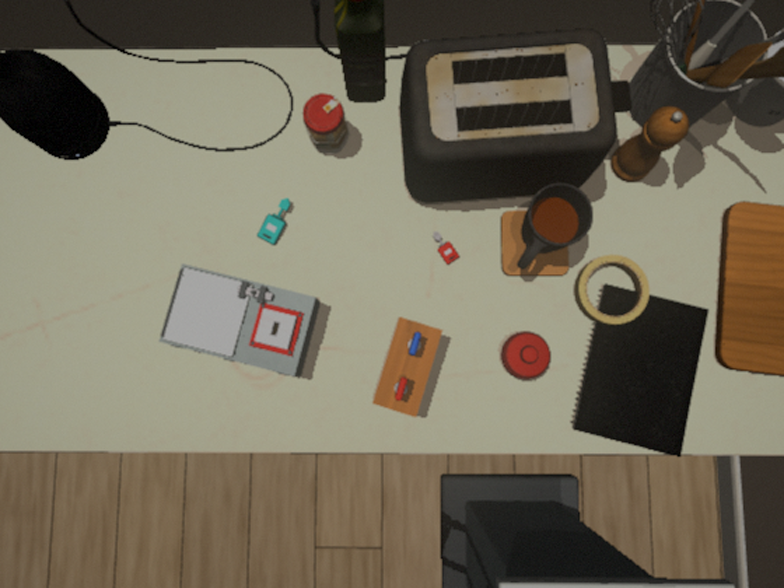

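View pics/sc1.png

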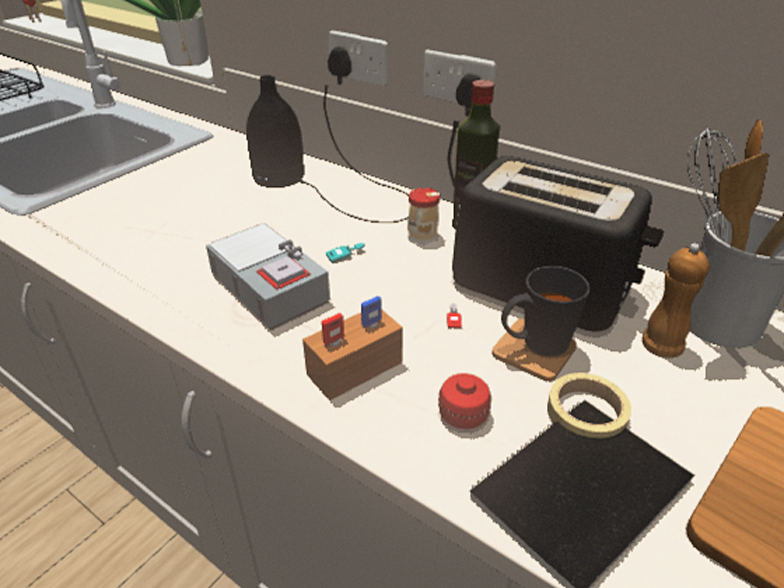

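The top view shows the red key at (402,389), the blue key at (415,344) and the keyway at (276,328), in 1.4x pixels. Next I'll enlarge this region.

Run:
```python
from h import *
im=cv2.imread('pics/top1_full.png')[180:305,110:320]
cv2.imwrite('pics/top1c.png',cv2.resize(im,None,fx=3.8,fy=3.8,interpolation=cv2.INTER_CUBIC))
s,d=snap('top','t2')
print(ext(s,d).round(4))
for n,u,v,z in [('red',402,389,.106),('blue',415,344,.106),('kw',276,328,.07),('timer',527,355,.059),('lampaxis',0,0,0)]: print(n,px2w(s,d,u/1.4,v/1.4,z).round(4))
```

```text
[[ 0.0025  0.9915 -0.13    0.4275]
 [-0.9998  0.     -0.0191  0.3024]
 [-0.0189  0.13    0.9913  0.9149]
 [ 0.      0.      0.      1.    ]]
red [0.4132 0.2928 0.106 ]
blue [0.4696 0.2763 0.106 ]
kw [0.4925 0.4601 0.07  ]
timer [0.4576 0.1258 0.059 ]
lampaxis [1.0099 0.9176 0.    ]
```

View pics/top1c.png

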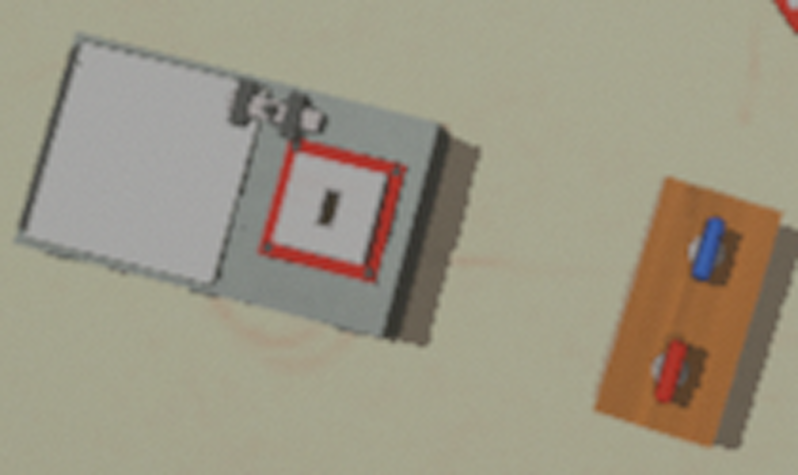

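The crop shows the keyway at (329,207), the red bow's top at about (675,371), and clear stand and box corners.

Run:
```python
from h import *
s,d=snap('top','t3')
def P(u,v,z): return px2w(s,d,u/3.8+110,v/3.8+180,z)
A,B,C,D=[P(u,v,.065) for u,v in [(667,178),(782,212),(715,446),(597,408)]]
yaw=lambda p,q:np.arctan2(*(q-p)[[1,0]])
c=(A+B+C+D)/4
print('stand',c,yaw(D,A),yaw(C,B),yaw(B,A)-np.pi/2, [np.linalg.norm(x) for x in (A-D,B-C,A-B)])
for y in [(yaw(D,A)+yaw(C,B))/2]:
  e=np.array([np.cos(y),np.sin(y),0]); print('red',c-.03*e,'blue',c+.03*e)
print('red bow',P(674,371,.106),P(711,249,.106))
E,F,G,H=[P(u,v,.06) for u,v in [(80,37),(443,128),(388,337),(18,240)]]
print('box',yaw(G,F),yaw(H,E),yaw(F,E)-np.pi/2,yaw(G,H)-np.pi/2,[np.linalg.norm(x) for x in (F-G,E-F)])
y=yaw(F,E)-np.pi/2; e=np.array([np.cos(y),np.sin(y),0]);f=np.array([-e[1],e[0],0])
m=(F+G)/2; print('lock from edge',m+.04*f)
print('kw',P(329,207,.07)); 
q=[P(u,v,.07) for u,v in [(294,143),(404,168),(372,279),(262,253)]]
print('plate',sum(q)/4,yaw(q[1],q[0])-np.pi/2,yaw(q[2],q[1]),yaw(q[3],q[0]))
q=s['qpos'];print(R.from_quat(np.roll(s['ee_rot'],-1)).as_matrix().round(3))
```

```text
stand [0.44235387 0.28387984 0.065     ] -0.2952473144898867 -0.28700668230761656 -0.28797013774562985 [np.float64(0.1170203055677207), np.float64(0.11798747480999106), np.float64(0.0588559402555853)]
red [0.41361624 0.2924908  0.065     ] blue [0.4710915  0.27526888 0.065     ]
red bow [0.41359283 0.29243907 0.106     ] [0.46993422 0.2750988  0.106     ]
box -0.24117128123841636 -0.2540723168031054 -0.24577698006662718 -0.2501606503770757 [np.float64(0.10656482550139794), np.float64(0.18993687125715042)]
lock from edge [0.49040718 0.45840976 0.06      ]
kw [0.49211802 0.46111306 0.07      ]
plate [0.49039588 0.45911284 0.07      ] -0.22237141231587954 -0.2627483364287168 -0.2572590495889167
[[ 0.251  0.968 -0.   ]
 [ 0.968 -0.251 -0.001]
 [-0.001 -0.    -1.   ]]
```

>>> apply_moves(commands=[-0.48,0.84,0,0,0,0,-0.48,0.84,0,0,0,0,-0.48,0.84,0,0,0,0,-0.48,0.84,0,0,0,0,-0.48,0.84,0,0,0,0,-0.48,0.84,0,0,0,0,-0.48,0.84,0,0,0,0,-0.48,0.84,0,0,0,0,-0.48,0.84,0,0,0,0,-0.48,0.84,0,0,0,0,-0.48,0.84,0,0,0,0,-0.48,0.84,0,0,0,0,-0.48,0.84,0,0,0,0,0,0,0,0,0,0.24,0,0,0,0,0,0], jaw=1)

```text
clock: 1.7
position: [0.4149, 0.2925, 0.2311]
ee_rot: [-0.0, 0.802, 0.597, -0.0]
contact_force: [0.0, 0.6, 0.2]
width: 0.0854
```

Run:
```python
from h import *
s,d=snap('wrist','w1',k=1.4)
print(s['position'],s['qpos'].round(3),s['contact_force'],R.from_quat(np.roll(s['ee_rot'],-1)).as_matrix().round(4),ext(s,d).round(3),d['fx'],[k for k in d])
print([k for k in dir(manip) if k[0]!='_'])
for p in [(.4136,.2925,.106),(.471,.2752,.106),(.4136,.2925,.068)]: print(np.array(w2px(s,d,p))*1.4)
```

```text
[0.41487828 0.29248676 0.2310669 ] [ 0.477  0.175  1.643  0.     1.325 -0.803] [0.01093277 0.599443   0.18116463] [[ 2.874e-01  9.578e-01 -6.000e-04]
 [ 9.578e-01 -2.874e-01 -0.000e+00]
 [-2.000e-04 -6.000e-04 -1.000e+00]] [[ 0.287 -0.914 -0.286  0.341]
 [ 0.958  0.274  0.087  0.316]
 [-0.001 -0.299  0.954  0.373]
 [ 0.     0.     0.     1.   ]] 296.4441515117681 ['frame', 'fx', 'fy', 'cx', 'cy', 'mount']
['MotionError', 'get_image', 'get_state', 'hold_point_z', 'sign_off']
[392.29390671 286.59966652]
[392.30687233 367.66866148]
[392.56666523 272.83570608]
```

View pics/w1.png

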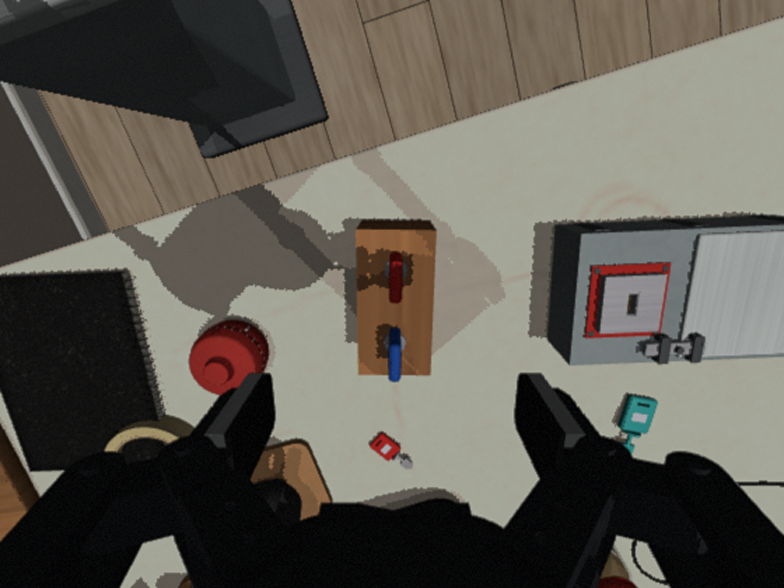

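The wrist view puts the red bow at about x=396 where I predicted 392, so it is about 2 mm toward tool +x. I'll lower the arm and check from nearer.

>>> apply_moves(commands=[0.05,-0.04,0.8,0,0,0,0,0,0.8,0,0,0,0,0,0.8,0,0,0,0,0,0.8,0,0,0,0,0,0,0,0,0])

```text
clock: 2.25
position: [0.4108, 0.2942, 0.1325]
ee_rot: [-0.001, 0.801, 0.598, -0.004]
contact_force: [0.3, -0.2, 0.2]
width: 0.0857
```

Run:
```python
from h import *
s,d=snap('wrist','w2',crop=(180,60,380,210),k=4)
print(s['position'],s['contact_force'])
q=s['position'];f=lambda p:(np.array(w2px(s,d,p))-[180,60])*4
for p in [(.4142,.2944,.106),(.4142,.2944,.068),(.4712,.2775,.106)]: print(f(p))
```

```text
[0.41080619 0.2942075  0.13247943] [ 0.26833924 -0.2342366   0.24053485]
[407.86192101 780.29058228]
[408.77342445 692.30749874]
[ 407.63688706 1098.83426284]
```

View pics/w2.png

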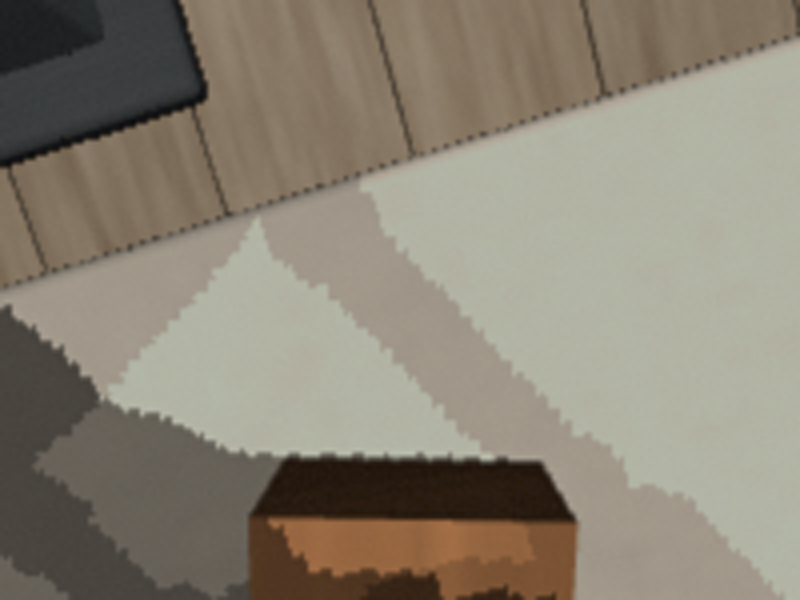

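I cropped the wrong area, so I'll recrop the same frame.

Run:
```python
from h import *
im=cv2.imread('pics/w2_full.png')[180:370,180:380]
cv2.imwrite('pics/w2b.png',cv2.resize(im,None,fx=3,fy=3,interpolation=cv2.INTER_CUBIC))
```

```text
(no output)
```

View pics/w2b.png

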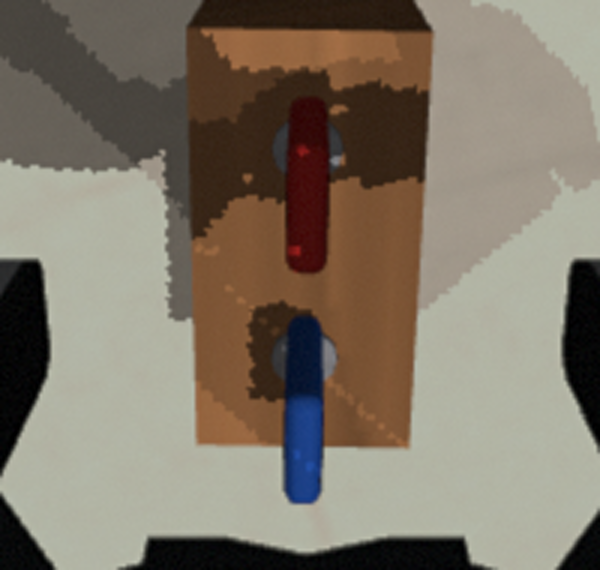

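Run:
```python
from h import *
s,d=snap('wrist','w3')
P=lambda u,v,z:px2w(s,d,180+u/3,180+v/3,z)
e=np.array([np.cos(-.29),np.sin(-.29),0])
print(s['position'])
print('red',P(308.5,148,.068),P(306,272,.106)-.015*e); print('blue',P(305,357,.068),P(303,502,.106)-.015*e)
A,B,C,D=[P(*p,.065) for p in [(187,29),(433,31),(410,447),(197,443)]]
print('stand',(A+B+C+D)/4,np.linalg.norm(A-B),np.linalg.norm(C-B))
y=lambda p,q:np.arctan2(*(q-p)[[1,0]])
print(y(A,D),y(B,C)); c=(A+B+C+D)/4; print('red from stand',c-.03*e)
M=R.from_quat(np.roll(s['ee_rot'],-1)).as_matrix(); print(M.round(4))
for t in [P(306,272,.106)-.015*e, c-.03*e]: print('delta tool', M.T@(t-s['position']))
# lock from w1
```

```text
[0.41222543 0.29484558 0.13423876]
red [0.4137407  0.29625566 0.068     ] [0.41263439 0.29604063 0.106     ]
blue [0.47109005 0.27834652 0.068     ] [0.46985644 0.27837063 0.106     ]
stand [0.44299887 0.28707888 0.065     ] 0.05976706294838001 0.12057322180656346
-0.3039605693259463 -0.29939933645837025
red from stand [0.41425156 0.29565745 0.065     ]
[[ 0.2843  0.9587 -0.0033]
 [ 0.9587 -0.2843 -0.0015]
 [-0.0024 -0.0028 -1.    ]]
delta tool [0.00133049 0.00013035 0.02823536]
delta tool [0.00152231 0.001903   0.06923028]
```

>>> apply_moves(commands=[0.02,0,0.67,0,0,0.05,0,0,0.67,0,0,0,0,0,0.66,0,0,0,0,0,0,0,0,0,0,0,0,0,0,0])

```text
clock: 2.85
position: [0.4147, 0.2961, 0.0766]
ee_rot: [0.0, 0.804, 0.595, 0.001]
contact_force: [0.6, 0.5, 0.5]
width: 0.0851
```

>>> apply_moves(commands=[0,0,0,0,0,0,0,0,0,0,0,0,0,0,0,0,0,0,0,0,0,0,0,0,0,0,0,0,0,0,0,0,0,0,0,0,0,0,0,0,0,0,0,0,0,0,0,0], jaw=-1, newtons=60)

```text
clock: 3.65
position: [0.4137, 0.2948, 0.0755]
ee_rot: [0.0, 0.804, 0.595, -0.001]
contact_force: [-0.2, -3.6, 4.6]
width: 0.0081
```

>>> apply_moves(commands=[0,0,-0.3,0,0,0,0,0,-0.6,0,0,0,0,0,-0.7,0,0,0,0,0,-0.7,0,0,0,0,0,-0.6,0,0,0,0,0,0,0,0,0])

```text
clock: 4.25
position: [0.4159, 0.2972, 0.1651]
ee_rot: [-0.0, 0.804, 0.595, 0.004]
contact_force: [-0.4, -0.1, -0.2]
width: 0.0078
```

Run:
```python
from h import *
s,d=snap('wrist','w4',k=1.4)
print(s['position'],s['contact_force'],s['width'])
M=R.from_quat(np.roll(s['ee_rot'],-1)).as_matrix(); print(M.round(4)); print(np.array(d['mount']).round(4))
p=np.array(s['position'])
print(M.T@(np.array([.4913,.4596,p[2]])-p))
d['frame']=0;print(d)
```

```text
[0.41588497 0.29721292 0.16506801] [-0.37679127 -0.09810509 -0.20316251] 0.007799238477396803
[[ 0.293   0.9561  0.0058]
 [ 0.9561 -0.293   0.0044]
 [ 0.0059  0.0043 -1.    ]]
[[ 1.000e+00 -3.000e-04  8.000e-04  1.200e-03]
 [-0.000e+00 -9.540e-01 -2.998e-01 -7.720e-02]
 [ 8.000e-04  2.998e-01 -9.540e-01 -1.418e-01]
 [ 0.000e+00  0.000e+00  0.000e+00  1.000e+00]]
[0.17735394 0.02452001 0.00115787]
{'frame': 0, 'fx': 296.4441515117681, 'fy': 296.4441515117681, 'cx': 281.57280060804703, 'cy': 212.64811013422562, 'mount': array([[ 9.99999662e-01, -2.74432976e-04,  7.75235520e-04,
         1.15632825e-03],
       [-2.93920140e-05, -9.54001340e-01, -2.99802340e-01,
        -7.72376642e-02],
       [ 8.21851373e-04,  2.99802216e-01, -9.54001025e-01,
        -1.41755225e-01],
       [ 0.00000000e+00,  0.00000000e+00,  0.00000000e+00,
         1.00000000e+00]])}
```

View pics/w4.png

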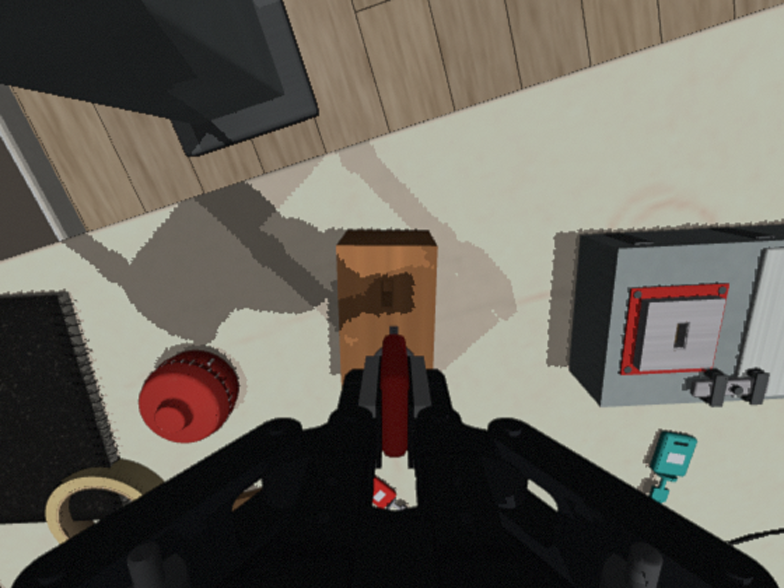

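The key is held squarely between the pads at (395,390), and the stand's slot is empty. Next I'll carry it over the lock.

>>> apply_moves(commands=[0.4,0.06,0,0,0,-0.1,0.85,0.12,0,0,0,-0.1,0.85,0.12,0,0,0,-0.13,0.85,0.12,0,0,0,0,0.85,0.12,0,0,0,0,0.85,0.12,0,0,0,0,0.85,0.12,0,0,0,0,0.4,0.1,0,0,0,0,0,0,0.4,0,0,0,0,0,0.4,0,0,0,0,0,0.3,0,0,0,0,0,0,0,0,0,0,0,0,0,0,0,0,0,0,0,0,0])

```text
clock: 5.7
position: [0.4851, 0.4596, 0.13]
ee_rot: [-0.0, 0.789, 0.614, 0.001]
contact_force: [-0.1, -0.0, -0.4]
width: 0.0079
```

Run:
```python
from h import *
s,d=snap('wrist','w5',crop=(200,190,360,310),k=5)
print(s['position'],s['contact_force'])
M=R.from_quat(np.roll(s['ee_rot'],-1)).as_matrix(); print(M.round(4))
p=np.array(s['position'])
f=lambda p:(np.array(w2px(s,d,p))-[200,190])*5
print('kw pred',f((.4913,.4596,.07)),'tip',f(p+M@np.array([0,0,.0405])),'tcp',f(p))
s2,d2=snap('scene','s5',crop=None); s3,d3=snap('top','t5')
print(w2px(s2,d2,(.4913,.4596,.07)))
```

```text
[0.4850576  0.4596405  0.13004201] [-0.06467664 -0.00797786 -0.37454316]
[[ 2.457e-01  9.694e-01  9.000e-04]
 [ 9.694e-01 -2.457e-01  7.000e-04]
 [ 9.000e-04  7.000e-04 -1.000e+00]]
kw pred [410.69175119 241.88225   ] tip [400.05602728 256.13102072] tcp [397.85223185 404.61161904]
(np.float64(202.76448612158117), np.float64(191.48869635795566))
```

View pics/w5.png

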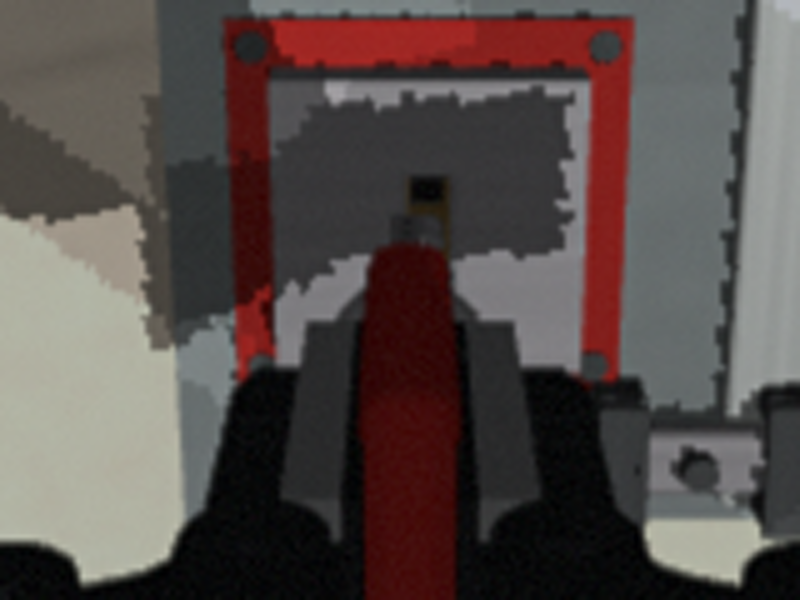

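The keyway's end shows at columns 409–449, row 177. The blade's near edge is at about columns 393–421 and the bow is centred at about 410. So the key needs about 3 mm in tool +x, and I'll work out y from the plate.

Run:
```python
from h import *
s,d=snap('wrist','w6')
p=np.array(s['position']);M=R.from_quat(np.roll(s['ee_rot'],-1)).as_matrix()
P=lambda u,v,z:M.T@(px2w(s,d,200+u/5,190+v/5,z)-p)
print(p)
print('slot',P(429,177,.07)+[0,.00825,0]); print('plate',P(430,78,.07)+[0,.023,0],P(268,78,.07),P(592,78,.07))
print('bow near-bottom end (z tip+33, hidden) / top of bow nose row 245', [P(409.5,246,.1295-.0405+h) for h in (.033,.05)])
print('shoulder cols 335-482 near row 285:',P(408.5,285,.13-.0405+.033))
print('blade edge top 215:',P(407,215,.0895+.007),P(407,215,.0895+.0))
# surround screws
for q in [(251,46),(605,46),(261,365),(594,365)]: print(P(*q,.07))
```

```text
[0.48508475 0.45993742 0.13013889]
slot [0.00408128 0.00418504 0.06014028]
plate [0.00415865 0.00402325 0.06012742] [-0.01879757 -0.01897873  0.06010012] [ 0.02711696 -0.01897478  0.06015472]
bow near-bottom end (z tip+33, hidden) / top of bow nose row 245 [array([ 0.0012413 , -0.01490274,  0.00812743]), array([ 0.00123425, -0.02196837, -0.00887873])]
shoulder cols 335-482 near row 285: [ 0.00113311 -0.01049709  0.00763113]
blade edge top 215: [ 0.00093341 -0.00854443  0.03363262] [ 0.0009236  -0.00580434  0.04063499]
[-0.02105747 -0.0236663   0.06009336]
[ 0.02877182 -0.02366248  0.06015262]
[-0.02112995  0.02607381  0.06013647]
[0.02910263 0.02608261 0.06019621]
```

>>> apply_moves(commands=[0.1,0.15,0,0,0,0,0,0,0.26,0,0,0,0,0,0.26,0,0,0,0,0,0,0,0,0,0,0,0,0,0,0,0,0,0,0,0,0])

```text
clock: 6.5
position: [0.4899, 0.4617, 0.1137]
ee_rot: [-0.0, 0.789, 0.614, 0.0]
contact_force: [-0.5, -0.3, -1.6]
width: 0.0082
```

Run:
```python
from h import *
s,d=snap('wrist','w7'); im=cv2.imread('pics/w7_full.png')[190:250,250:320]
a=cv2.resize(im,None,fx=8,fy=8,interpolation=cv2.INTER_CUBIC)
a=np.clip(a.astype(float)*1.6,0,255).astype(np.uint8)
s2,d2=snap('scene','s7'); u,v=w2px(s2,d2,(.4913,.4596,.08)); print(u,v)
u,v=int(u),int(v); b=cv2.imread('pics/s7_full.png')[v-35:v+25,u-30:u+30]
b=cv2.resize(b,(480,480),interpolation=cv2.INTER_CUBIC)[:, :240*2]
c=np.hstack([a,b[:480]]); c=cv2.resize(c,(800,int(800*480/c.shape[1]))); print(c.shape, a.shape)
cv2.imwrite('pics/c7.png',c)
print(s['position'],s['contact_force'])
```

```text
202.2663290072342 187.58843730374647
(369, 800, 3) (480, 560, 3)
[0.48986806 0.4617373  0.11370291] [-0.53738402 -0.33233189 -1.56588447]
```

View pics/c7.png

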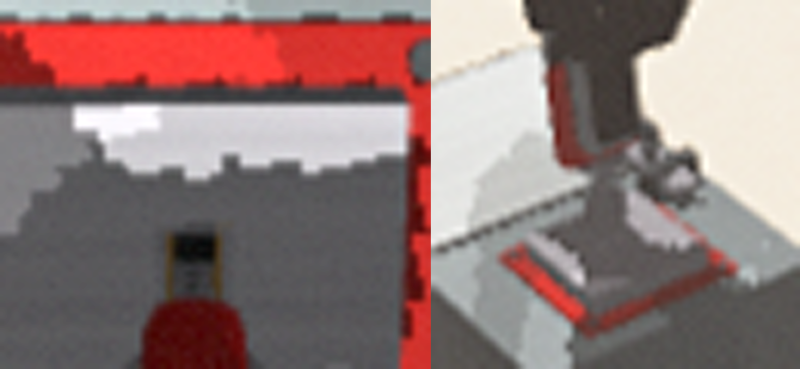

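Run:
```python
from h import *
im=cv2.imread('pics/w7_full.png')
for r in range(222,244): print(r,' '.join('%3d,%3d,%3d'%tuple(im[r,c]) for c in range(275,289)))
s,d=snap('wrist','w8'); p=np.array(s['position']);M=R.from_quat(np.roll(s['ee_rot'],-1)).as_matrix()
print(p,s['contact_force'],s['moment'])
P=lambda u,v,z:(M.T@(px2w(s,d,u,v,z)-p)*1000).round(2)
for r in (227,228,229,230,231,232,233,234): print(r,'plate',P(281.5,r,.07),'z+7',P(281.5,r,.080))
for r in (205,206,207): print('plate edge',r,P(281,r,.07))
```

```text
222  57, 56, 56  58, 56, 57  56, 55, 54  57, 54, 56  56, 54, 54  55, 54, 53  58, 56, 56  56, 54, 55  55, 55, 55  59, 57, 57  56, 55, 56  55, 53, 54  57, 55, 56  57, 55, 56
223  56, 55, 55  57, 55, 55  57, 55, 56  58, 56, 57  58, 56, 56  57, 55, 56  56, 54, 55  56, 55, 57  58, 56, 56  57, 54, 55  58, 57, 58  58, 56, 56  56, 54, 55  58, 56, 56
224  57, 55, 56  56, 55, 55  58, 57, 57  57, 55, 55  58, 56, 56  57, 56, 56  59, 58, 57  57, 56, 56  58, 56, 57  58, 56, 57  58, 56, 56  59, 56, 58  59, 57, 58  59, 56, 57
225  57, 55, 57  59, 57, 58  59, 56, 57  57, 55, 57  59, 56, 57  59, 57, 58  58, 55, 56  57, 56, 56  56, 54, 55  57, 55, 55  57, 56, 57  58, 57, 57  56, 55, 56  57, 56, 56
226  55, 54, 55  56, 55, 55  57, 54, 55  55, 54, 53  55, 54, 54  47, 46, 46  47, 45, 46  47, 46, 47  47, 46, 45  47, 46, 46  50, 52, 55  51, 54, 56  50, 53, 56  57, 55, 56
227  54, 52, 53  51, 50, 51  46, 48, 51  45, 43, 45  44, 42, 41  41, 39, 40  40, 39, 40  42, 40, 39  39, 38, 38  40, 38, 39  45, 49, 53  50, 50, 51  54, 53, 54  59, 56, 57
228  51, 49, 50  47, 47, 47  30, 40, 49  22, 25, 28  19, 18, 18  17,
[... 2649 characters left out ...]
 7,  9, 54   8,  9, 59  11, 10, 60
[0.49002    0.46178159 0.11399944] [-1.03755067  0.19332997 -1.07243253] [-0.00487119  0.01581906  0.0511988 ]
227 plate [ 0.99 -8.78 44.  ] z+7 [  1.   -12.46  34.  ]
228 plate [ 0.99 -8.06 44.  ] z+7 [  1.   -11.79  34.  ]
229 plate [ 0.99 -7.35 44.  ] z+7 [  1.   -11.11  34.  ]
230 plate [ 0.99 -6.64 44.  ] z+7 [  1.   -10.44  34.  ]
231 plate [ 0.99 -5.92 44.  ] z+7 [ 1.   -9.76 34.  ]
232 plate [ 0.99 -5.21 44.  ] z+7 [ 1.   -9.08 34.  ]
233 plate [ 0.99 -4.49 44.  ] z+7 [ 1.  -8.4 34. ]
234 plate [ 0.99 -3.77 44.  ] z+7 [ 1.   -7.72 34.  ]
plate edge 205 [  0.66 -24.03  43.99]
plate edge 206 [  0.66 -23.36  43.99]
plate edge 207 [  0.66 -22.68  43.99]
```

The blade's edge begins at row 232 and the slot's end is at row 228. That leaves the key about 1.7 mm short in tool y, and it is centred sideways. I'll correct this and insert part-way.

>>> apply_moves(commands=[0,0.055,0,0,0,0,0,0,0,0,0,0,0,0,0.15,0,0,0,0,0,0.15,0,0,0,0,0,0.15,0,0,0,0,0,0.15,0,0,0,0,0,0,0,0,0,0,0,0,0,0,0])

```text
clock: 7.45
position: [0.4914, 0.4612, 0.0954]
ee_rot: [-0.0, 0.789, 0.614, -0.0]
contact_force: [0.2, 0.4, -0.4]
width: 0.0082
```

>>> apply_moves(commands=[0,0,0.15,0,0,0,0,0,0.15,0,0,0,0,0,0.1,0,0,0,0,0,0.1,0,0,0,0,0,0,0,0,0], newtons=100)

```text
clock: 7.95
position: [0.4922, 0.4619, 0.0827]
ee_rot: [-0.0, 0.789, 0.614, 0.002]
contact_force: [-0.8, -0.9, 6.0]
width: 0.0077
```

>>> apply_moves(commands=[0,0,0.08,0,0,0.35,0,0,0.05,0,0,-0.7,0,0,0.05,0,0,0.7,0,0,0.03,0,0,-0.35,0,0,0,0,0,0,0,0,0,0,0,0])

```text
clock: 8.55
position: [0.4924, 0.4619, 0.0805]
ee_rot: [0.0, 0.789, 0.614, 0.003]
contact_force: [-5.6, -4.7, 24.8]
width: 0.0073
```

>>> apply_moves(commands=[-0.03,-0.03,-0.06,0,0,0,0,0,0,0,0,0,0,0,0,0,0,0.5,0,0,0,0,0,0.5,0,0,0,0,0,0.5,0,0,0,0,0,0.5,0,0,0,0,0,0,0,0,0,0,0,0])

```text
clock: 9.35
position: [0.4923, 0.4613, 0.0805]
ee_rot: [0.0, 0.872, 0.49, 0.003]
contact_force: [-2.1, -3.6, 14.6]
width: 0.0075
```

Run:
```python
from h import *
s=manip.get_state(); M=R.from_quat(np.roll(s['ee_rot'],-1)).as_matrix()
print(s['position'],s['contact_force'],s['moment'],'turned',1.3226-np.arctan2(M[1,0],M[0,0]),s['qpos'])
```

```text
[0.49229872 0.46126456 0.08052105] [-2.07851387 -3.55086278 14.64189732] [-0.44038061  0.21990693  0.02377959] turned 0.29930802960284075 [ 6.50419268e-01  5.24632264e-01  1.49402830e+00 -1.24742124e-03
  1.11671912e+00 -3.72320131e-01]
```

>>> apply_moves(commands=[0,0,0,0,0,0.9,0,0,0,0,0,0.9,0,0,0,0,0,0.9,0,0,0,0,0,0.9,0,0,0,0,0,0.9,0,0,0,0,0,0.9,0,0,0,0,0,0.9,0,0,0,0,0,0.9,0,0,0,0,0,0.9,0,0,0,0,0,0,0,0,0,0,0,0])

```text
clock: 10.45
position: [0.4909, 0.46, 0.0805]
ee_rot: [-0.0, 0.995, -0.096, 0.001]
contact_force: [-3.3, -5.2, 17.8]
width: 0.0074
```

```bash
cat > st.py <<'E'
from h import *
s=manip.get_state(); M=R.from_quat(np.roll(s['ee_rot'],-1)).as_matrix()
print(s['position'],s['contact_force'],s['moment'],'turned',1.3226-np.arctan2(M[1,0],M[0,0]),s['qpos'],s['width'])
E
python3 st.py
```

```text
[0.49090239 0.45999999 0.08047769] [-3.30588796 -5.19730386 17.84070512] [-1.01283213  0.64311999  0.07974972] turned 1.5140879101845095 [ 0.65042797  0.5240913   1.49515799 -0.00175345  1.12008687  0.84267706] 0.007395639271550708
```

>>> apply_moves(commands=[0,0,0,0,0,0.6,0,0,0,0,0,0.6,0,0,0,0,0,0.5,0,0,0,0,0,0,0,0,0,0,0,0])

```text
clock: 10.95
position: [0.4906, 0.46, 0.0805]
ee_rot: [-0.0, 0.975, -0.221, 0.001]
contact_force: [-3.8, -5.1, 18.0]
width: 0.0077
```

```bash
python3 st.py
```

```text
[0.49060478 0.45996957 0.08048823] [-3.82553928 -5.09603471 18.03035849] [-0.98396491  0.76684664  0.09573676] turned 1.768823995767987 [ 6.50530332e-01  5.23999817e-01  1.49529982e+00 -1.48636867e-03
  1.12054774e+00  1.09739908e+00] 0.0077162153357347215
```

>>> apply_moves(commands=[0,0,0,0,0,0.4,0,0,0,0,0,0.3,0,0,0,0,0,0,0,0,0,0,0,0])

```text
clock: 11.35
position: [0.4904, 0.46, 0.0805]
ee_rot: [-0.0, 0.962, -0.272, 0.001]
contact_force: [-4.5, -4.1, 18.0]
width: 0.0076
```

```bash
python3 st.py
python3 - <<'E'
from h import *
s,d=snap('top','t9'); im=cv2.imread('pics/t9_full.png')[180:270,110:230]
s2,d2=snap('scene','s9'); b=cv2.imread('pics/s9_full.png')[140:230,145:265]
a=np.hstack([im,b]); cv2.imwrite('pics/c9.png',cv2.resize(a,None,fx=3.3,fy=3.3,interpolation=cv2.INTER_CUBIC))
E
```

```text
[0.49044249 0.45999283 0.08046729] [-4.53835365 -4.08096726 17.95379474] [-1.04081685  0.83823492  0.43815109] turned 1.872695651609487 [ 0.65075331  0.52398234  1.49539195 -0.00158483  1.12067194  1.20153651] 0.0076078078767659735
```

View pics/c9.png

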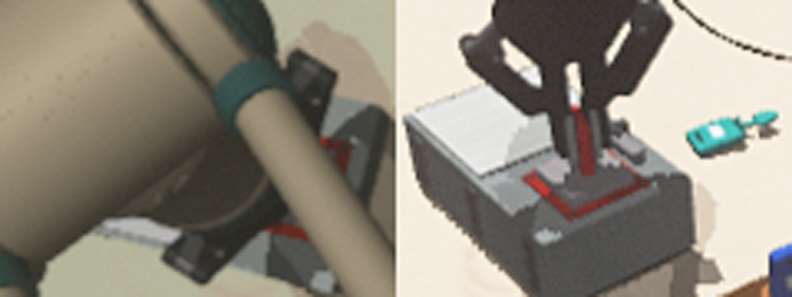

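>>> apply_moves(commands=[0,0,0,0,0,0,0,0,0,0,0,0,0,0,0,0,0,0,0,0,0,0,0,0,0,0,0,0,0,0])

```text
clock: 11.95
position: [0.4904, 0.46, 0.0805]
ee_rot: [-0.0, 0.962, -0.272, 0.001]
contact_force: [-4.5, -4.6, 18.7]
width: 0.0072
```

```bash
python3 st.py; python3 -c "
from h import *
snap('wrist','w9',k=1.4)"
```

```text
[0.49041874 0.46000573 0.08049203] [-4.528133   -4.57852708 18.6898674 ] [-0.96310712  0.82453599  0.41914629] turned 1.8726848334929007 [ 0.65077106  0.52394755  1.4953877  -0.00154586  1.12071137  1.20152646] 0.007238810223164294
```

View pics/w9.png

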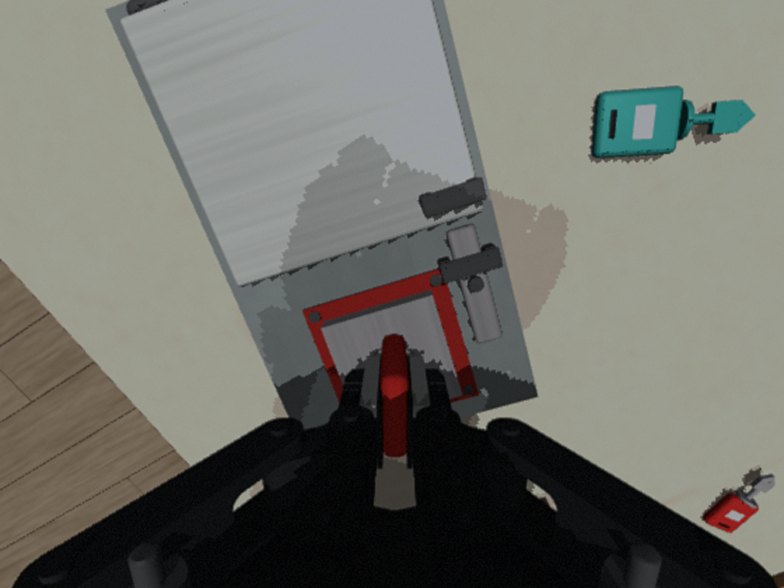

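The bolt at (475,290) has drawn back clear of the lid-edge guide at (452,198). The key is turned and the torque is steady against the stop, so I'm handing in.

```bash
python3 -c "
from rig import manip
print(manip.sign_off())"
```

```text
the job is handed in; nothing more can be done
None
```

The red key is fully home in the lock, turned clockwise to its stop, and still gripped and held there; I have handed the job in at about 12 s on the clock.

- **Depth:** the TCP stopped at z 0.0805, the height I had predicted for fully home. The press was 25 N when it seated and about 18 N while holding.
- **Turn:** the gripper turned 1.87 rad, which is the 1.62 rad stop plus the key's play and some flex. The torque jumped from 0.10 to 0.44 N m at the stop. It still read 0.42 N m 0.6 s later, with the angle unchanged.
- **Bolt:** the last wrist picture shows it drawn back, clear of the guide at the lid's edge.
- **Bystanders:** the blue key stayed in the stand. I never went near the mug or the egg timer, but did not picture them again at the end.
- **Disagreement:** the wrist camera and the pads disagreed by about 1 mm sideways. I lined the key up with the slot by comparing the two in the same picture, and it entered without resistance.

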